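Put the spare index gear away in its push-latch drawer

TASK

Put the brass index gear away, out of the grit: press the front of the small wooden case's drawer to release its push latch, lay the gear flat in the round nest of the drawer that springs out (don't drop it in), then press the drawer home so that it latches again and stays shut. Press gently, never ramming the latch against its stop, and leave the other things on the table where they are.

Things in the scene. Friction and masses are not known exactly. Their poses are not given: they have to be found in the camera images.
- drawer_front (a point): centre of the outer face of the drawer's front, a plain light-wood board 150 mm wide (y), 47 mm high (z, 3 to 50 mm above the table), 12 mm thick, with a flat 22 mm steel disc at this point. x points level into the case (the way to press), y left, z up. The point moves with the drawer. Latched, the board stands about 15 mm before the case's front edges
- drawer (a joint): how far the drawer is out (m): within 2 mm of 0 when latched (the catch is screw-adjusted, so each case differs), 0.080 sprung fully out, negative when pressed in past the latched place. A spring always pushes it out, with 3 N when out and 6 N when shut; damped, it takes about 1 s to come out, and pushing it in at 0.1 m/s takes 4 N more
- gear_case: fixed dark-wood box that holds the drawer, 150 mm wide (y), 142 mm deep, top 46 mm above the table; origin at table height under the middle of its front edge, x into the case. Its push-push latch is at the back, unseen. With the drawer out, the nest's centre lies 49 mm before the case's front; shut, it is under the top
- latch (a point): the hidden push latch. A press takes 6 to 9 N; it trips 7 to 13 mm beyond the latched place (a screw inside sets it, so feel for it), with a hard stop 0.7 mm later where the force climbs steeply (12 to 15 N do, over 20 N harms it). Each press that trips it changes its state: latched, it lets go and the drawer follows the hand out; out, it catches. A shallower press changes nothing
- nest (a point): where the middle of the seated gear belongs: centre of the round nest in the drawer's tray, 4.5 mm above the tray floor (14 mm above the table). Light-wood blocks 6 mm high stand in two arcs at its -x and +x sides, 53.6 mm apart inside; its y sides are open, over 28 mm wide, for fingers, tray walls (26 mm above the table) 63 mm to either side. Axes as drawer_front; 58 mm behind the outer face
- gear_mid (a point): centre, half-way up, of the loose brass index gear, a toothed disc 50 mm across and 9 mm thick lying flat (z up), 60 g, with a small hub on top to 16 mm that is too low to hold: grasp it across its rim
- dish: bystander: shallow grey dish, 45 mm across, 10 mm high; origin under its centre
- loupe: bystander: folding loupe, 42 x 62 x 17 mm; origin under its centre
- tweezers: bystander: steel tweezers, 135 mm long along y, 14 mm wide, 8 mm high; origin under the centre
- jar_a: bystander: small jar with screw cap, 30 mm across, 42 mm high; origin under its centre
- jar_b: bystander: another such jar; origin under its centre
- mug: bystander: mug, 92 mm across, 95 mm high, 127 mm over its handle (to -y); origin under its centre
Mind the look-alikes: they are no part of the job. Of the things shaped like the gear_case, the wood one is meant.

How it is judged:
By the outcome, as a careful person would: the job done as asked, in the order asked, and still so for the second after the job is handed in, with the robot touching nothing.
It also fails if it takes over 67 s, if anything falls off the work surface, if the arm or the gripper's body presses on something with over 40 N, if the wrist force passes 120 N, or if a joint passes its speed limit or range.

ROBOT

A 7-joint arm with a two-finger parallel gripper is mounted at the origin on a cart in front of the work surface, level with it; the furniture and walls round the work are solid. World frame = base frame: x ahead of the robot, y to its left, z up, the work surface at z = 0. Lengths are in m, angles in rad, forces in N, time in s.
With the tool pointing down it reaches from about 0.4 to 0.85 m from the base axis. Payload 10.4 kg.
Tool frame: the origin (TCP) lies midway between the tips of the shut fingers; the grasp point (between the pads) lies 19 mm behind it; z points along the fingers, y is the direction in which the jaws open and shut (so a half turn about z gives the same grasp; the last joint's range is limited). The gripper opens to 85 mm and grips with 20 to 120 N. Pads are 22 mm wide; open, the fingers measure 114 mm over their backs; the gripper's body (76 mm by 85 mm) begins 54 mm behind the grasp point. The pads swing forward as they close: fully open they stand 13 mm farther back than shut.
Start: joints at [-1.2, 0.332, -0.065, 1.46, 0.022, 1.35, -0.088], TCP at [0.24, 0.577, 0.231] pointing down, gripper open.
Joint ranges: [-2.6, 2.6], [-0.5, 2.12], [-1.47, 1.34], [0.16, 2.42], [-1.27, 4.41], [0.06, 2.06], [-2.6, 2.6]. Speed limits (rad/s): [2.22, 2.22, 2.79, 2.79, 3.14, 3.14, 3.14].

INTERFACE

Orientations are given as a rotation vector (axis times angle).
In Python, from station import ctrl gives the robot as it stands. The module is installed in compiled form; this text tells all that it offers.
- The arm moves only by the tool play_rows, never from a script. Its argument "targets" is text: rows parted by semicolons, each of 4 numbers parted by spaces: the shift along the world's x, y, z in units of 4 cm (1.0 is 4 cm), then the turn about the world's z in units of 4 degrees (1.0 is 4 degrees). In form: dx dy dz spin; .... A call has 1 to 12 rows; each row shifts and turns the commanded pose from where the row before left it; what a row does not reach is not made up. A row lasts 1/10 s, in which the tool goes at most 50 mm and 8.59 degrees, less where a joint would pass 70% of its speed; a pose out of reach is approached as far as the arm can. A call with a number of a shift or a turn outside -1 to 1 is refused whole. A call with a gripper value outside its range is refused whole. "hand" is the closure, from 0 (fully open) to 1 (shut), set as the call begins (left out, the last holds). The fingers move at their own pace and stop on an object; the grip force is fixed at half the most. Time passes only in rows, so rows that do not move let the fingers close. It gives the time, the measured TCP pose, the force and the opening at its end, in the units of the state.
- ctrl.observe(): the state, without advancing time (a new reading comes with each control period).
- ctrl.grab_frame(name): name is "scene" or "side" or "wrist"; returns (picture, depth): 384x512x3 uint8, red, green, blue; 384x512 float32, m along the optical axis (not along the pixel's ray), 0 where there is no reading.
- ctrl.get_calibration(name): a dict with "vfov" (degrees; the focal length in pixels is half the picture's height over the tangent of half this angle, whatever the lens; pixels are square), "cx", "cy" (the principal point, pixels), "R" (3x3) and "t" (3): a world point X has camera coordinates R X + t. Camera axes: x right, y down, z forward; pixel columns grow to the right and rows downward; lengths in m; the calibration is good to about 2 mm. A picture is of the moment at which its call begins: read the wrist's pose just before it. get_calibration takes no time and is no camera call; for the wrist camera it gives the pose at the moment of the call.
- ctrl.close_job(): hands the job in, once; it reports no verdict.
Trained networks look in the newest picture that a camera, given by its name, has taken for a name from the list of things; names that differ only in an ending like _2 or _b are one class to them, and where a whole thing is asked for, a point or a joint stands for the part that bears it (a point fixed in the world has none). Each returns a list of dicts, best first, with "score" (0 to 1); they miss things now and then, are a little off and sometimes report something else, mostly with a low value. They report only what shows in the picture. A call takes as long as a camera call. They do not tell look-alikes from the thing itself.
- ctrl.outline_of(camera, query): "pixels" (384x512 bool, what is visible of it).
- ctrl.spot_point(camera, query): "position" ([x, y, z] in m, in world coordinates, good to about 4 mm: a listed point, or the origin of a listed thing).
The state is a dict: "time": time; "joint_positions": joint angles; "qvel": joint speeds; "effort": joint torques, N m; "ee_pos": TCP position; "eef_rot": TCP orientation; "ft_force": force on the tool from outside, world axes, zero at the start; "torque": the same for the moment, N m; "finger_gap": finger opening in m.
Only numpy, scipy, OpenCV 4.12 (cv2) and the standard library are available. Lean on these libraries where they do the work, as an engineer would, in place of code of your own. Each camera call takes 0.05 s, during which the arm holds its last target.

## Working session

There is one attempt and no reset: what is moved stays moved. The work goes in short steps, Python scripts to look and compute and a tool call to move; the robot and the scene stay as the last step left them, time stands still between calls to the robot, and variables do not carry over. Pictures are saved under pics/ and viewed, and the job is handed in when it is done.

Besides the shell and the picture viewer there is one more tool, called as name(argument=value, ...) on one line, values as JSON. play_rows: Moves the arm, as the interface text tells. Its arguments: {"type":"object","properties":{"targets":{"type":"string"},"hand":{"type":"number"}},"required":["targets"]}

```bash
mkdir -p pics; cat > h.py <<'E'
from station import ctrl
import numpy as np, cv2
def save(n,f):
    im,d=ctrl.grab_frame(n); cv2.imwrite(f'pics/{f}.png',im[:,:,::-1]); return im,d
def world(n,u,v,d,cal=None):
    c=cal or ctrl.get_calibration(n); f=192/np.tan(np.radians(c['vfov'])/2)
    z=d; p=np.array([(u-c['cx'])/f*z,(v-c['cy'])/f*z,z]); return np.array(c['R']).T@(p-np.array(c['t']))
def proj(n,X):
    c=ctrl.get_calibration(n); f=192/np.tan(np.radians(c['vfov'])/2)
    p=np.array(c['R'])@np.array(X)+np.array(c['t']); return c['cx']+f*p[0]/p[2],c['cy']+f*p[1]/p[2]
E
python3 - <<'E'
from h import *
for n in ['scene','side','wrist']: save(n,n+'0')
print(ctrl.observe())
for q in ['drawer_front','gear_case','gear_mid','nest','dish','loupe','tweezers','jar_a','mug']:
  for n in ['scene','side']:
    print(q,n,[(round(r['score'],2),np.round(r['position'],3).tolist()) for r in ctrl.spot_point(n,q)][:4])
E
```

```text
{'time': 0.15, 'joint_positions': array([-1.19961453,  0.33273097, -0.06465022,  1.4607039 ,  0.0216048 ,
        1.34992085, -0.08856017]), 'qvel': array([-3.14975076e-04, -2.58354766e-03,  4.42571464e-05, -3.12923681e-03,
        1.41682622e-03, -8.06358509e-06,  1.73798845e-03]), 'effort': array([ 1.05730298e-03, -6.25820374e+01,  4.96316131e-02, -3.91853857e+01,
        1.64215610e-02,  7.40166230e-03, -2.20438613e-05]), 'ee_pos': array([0.23972668, 0.57690316, 0.23071717]), 'eef_rot': array([-6.14673003e-01, -3.08072641e+00,  1.66243429e-03]), 'ft_force': array([ 0.11120162,  1.08610437, -0.17215348]), 'torque': array([-0.01617022, -0.02261816, -0.00624005]), 'finger_gap': 0.08535558793767097}
drawer_front scene [(0.85, [0.274, -0.12, 0.024]), (0.75, [0.56, -0.009, 0.03])]
drawer_front side [(0.81, [0.559, -0.011, 0.028]), (0.66, [0.692, -0.011, 0.023]), (0.53, [0.27, -0.12, 0.025]), (0.38, [0.62, -0.007, 0.02])]
gear_case scene [(0.73, [0.302, -0.124, 0.0])]
gear_case side [(0.72, [0.587, -0.013, -0.0]), (0.71, [0.295, -0.125, -0.003]), (0.56, [0.562, -0.012, 0.027])]
gear_mid scene [(0.71, [0.445, 0.284, 0.008])]
gear_mid side [(0.71, [0.442, 0.285, 0.004])]
nest scene [(0.86, [0.329, -0.136, 0.019]), (0.63, [0.619, -0.009, 0.022]), (0.53, [0.443, 0.284, 0.008])]
nest side [(0.68, [0.622, -0.009, 0.022]), (0.67, [0.326, -0.133, 0.02]), (0.24, [0.339, 0.224, 0.0])]
dish scene [(0.57, [0.639, 0.251, 0.0])]
dish side [(0.47, [0.637, 0.245, 0.001])]
loupe scene [(0.59, [0.502, -0.258, 0.002])]
loupe side []
tweezers scene [(0.65, [0.331, 0.225, -0.001])]
tweezers side [(0.52, [0.332, 0.226, 0.002]), (0.19, [0.62, -0.009, 0.022])]
jar_a scene [(0.65, [0.682, 0.258, 0.001]), (0.45, [0.664, 0.317, -0.0])]
jar_a side [(0.65, [0.688, 0.258, -0.0]), (0.62, [0.663, 0.319, -0.002])]
mug scene [(0.83, [0.598, -0.332, -0.005])]
mug side [(0.78, [0.599, -0.334, -0.001])]
```

View pics/scene0.png

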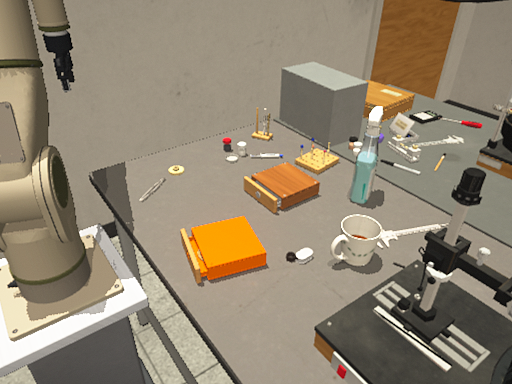

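View pics/side0.png

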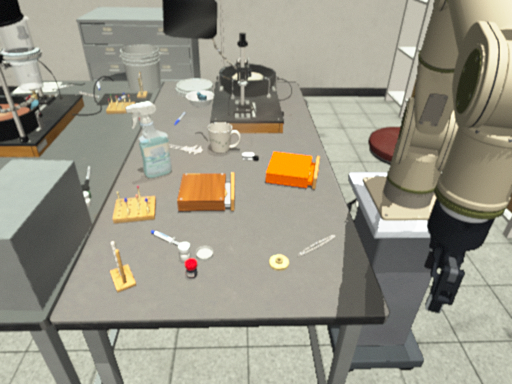

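View pics/wrist0.png

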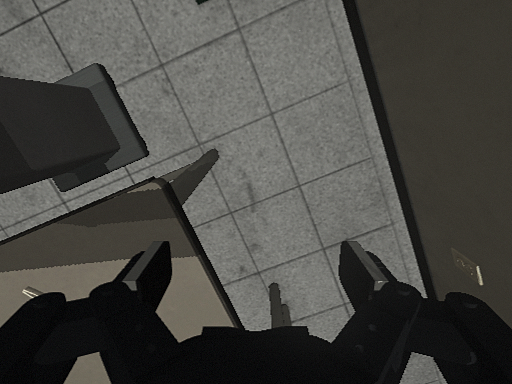

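The scene view shows the wood case around (283,187) with its front facing the robot, and the gear at (176,170). The orange case at (230,247) is the look-alike. Next I'll measure the case's yaw and front precisely.

```bash
python3 - <<'E'
from h import *
for n in ['scene','side']:
    im,d=ctrl.grab_frame(n); c=ctrl.get_calibration(n)
    v,u=np.mgrid[:384,:512]; f=192/np.tan(np.radians(c['vfov'])/2)
    P=np.stack([(u-c['cx'])/f*d,(v-c['cy'])/f*d,d],-1)-np.array(c['t']); W=P@np.array(c['R'])
    box=(d>0)&(W[...,0]>.5)&(W[...,0]<.80)&(abs(W[...,1]+.01)<.13)
    top=box&(W[...,2]>.040)&(W[...,2]<.056)
    p=W[top]; print(n,len(p),'z med',np.median(p[:,2]), 'x pct',np.percentile(p[:,0],[1,10,50,90,99]))
    case=top&(W[...,0]>.585)
    r=cv2.minAreaRect(W[case][:,:2].astype(np.float32)); print('case rect',r)
    fr=top&(W[...,0]<.582)
    print('front',len(W[fr]),cv2.minAreaRect(W[fr][:,:2].astype(np.float32)), W[fr].mean(0))
    # front face
    ff=box&(W[...,2]>.008)&(W[...,2]<.044)&(W[...,0]<.58)&(abs(W[...,1]+.01)<.065)
    if ff.sum()>20:
        q=W[ff]; print('face',len(q),np.polyfit(q[:,1],q[:,0],1),q.mean(0),q[:,0].std())
    g=(d>0)&(np.hypot(W[...,0]-.443,W[...,1]-.284)<.05)&(W[...,2]>.005)&(W[...,2]<.03)
    q=W[g]; print('gear',len(q),cv2.minEnclosingCircle(q[:,:2].astype(np.float32)),q.mean(0),np.percentile(q[:,2],[5,50,95]))
    cv2.imwrite(f'pics/z_{n}.png',cv2.resize(im[(140,150)[n=='side']:][:80][:,(220,160)[n=='side']:][:,:120,::-1],(720,480),interpolation=cv2.INTER_CUBIC))
E
```

```text
scene 1526 z med 0.04563583758847327 x pct [0.55679898 0.56450584 0.64183344 0.70937612 0.7251004 ]
case rect ((0.6565704941749573, -0.008650772273540497), (0.14217625558376312, 0.1565154492855072), 0.8059596419334412)
front 191 ((0.5622740387916565, -0.009521879255771637), (0.013891642913222313, 0.15071478486061096), 1.2451066970825195) [ 0.56075136 -0.01393338  0.04714226]
face 277 [-0.01161864  0.55786885] [ 0.55802247 -0.01322186  0.02600166] 0.0024412637961638717
gear 106 ((0.43037688732147217, 0.2886488735675812), 0.036040689796209335) [0.43815096 0.28097995 0.00972854] [0.00618926 0.00899636 0.01611143]
side 1368 z med 0.04559852704076258 x pct [0.56033179 0.59057021 0.65232676 0.71357486 0.72706687]
case rect ((0.6581794023513794, -0.008002899587154388), (0.15349502861499786, 0.14219173789024353), 89.97847747802734)
front 101 ((0.5639339089393616, -0.00574861466884613), (0.14740021526813507, 0.010166563093662262), 89.0713119506836) [0.56396791 0.00123753 0.0485005 ]
face 100 [-0.00748856  0.5699718 ] [ 0.57009395 -0.0163108   0.01901358] 0.008371716014060428
gear 223 ((0.4407159090042114, 0.28542572259902954), 0.026383422315120697) [0.44217715 0.28818528 0.01000399] [0.00664651 0.00912542 0.01626375]
```

View pics/z_scene.png

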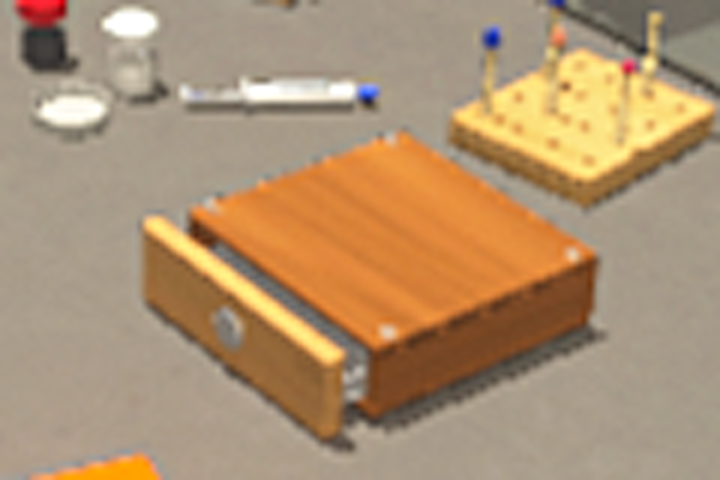

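play_rows(targets="0.3 -0.9 0 0.4;0.3 -0.9 0 0.4;0.3 -0.9 0 0.4;0.3 -0.9 0 0.4;0.3 -0.9 0 0.4;0.3 -0.9 0 0.4;0.3 -0.9 0 0.4;0.3 -0.9 0 0.4;0.3 -0.9 -0.2 0.4;0.3 -0.9 -0.2 0.4;0.3 -0.9 -0.2 0.4;0.3 -0.9 -0.2 0.4", hand=1)

```text
time: 2.35
ee_pos: [0.3841, 0.1437, 0.1993]
eef_rot: [0.09, 3.14, 0.001]
ft_force: [0.6, 0.6, -0.5]
finger_gap: -0.0001
```

play_rows(targets="0.6 -0.8 -0.5 0.2;0.6 -0.8 -0.5 0.2;0.6 -0.8 -0.5 0.2;0.6 -0.8 -0.5 0.2;0.3 -0.65 -0.5 0.2;0.1 0 -0.7 0;0 0 -0.7 0;0 0 -0.6 0;0 0 0 0;0 0 0 0")

```text
time: 3.35
ee_pos: [0.4959, -0.0089, 0.0198]
eef_rot: [0.017, -3.141, 0.0]
ft_force: [0.2, 0.4, -0.2]
finger_gap: -0.0002
```

```bash
python3 - <<'E'
from h import *
print(ctrl.observe()); save('wrist','w1'); save('scene','s1')
E
```

```text
{'time': 3.35, 'joint_positions': array([-0.51722283,  0.31233413,  0.49945404,  2.03119409, -0.19788158,
        0.84428167,  1.67591692]), 'qvel': array([-0.0047861 , -0.02692273,  0.00602338, -0.01753523,  0.00201378,
        0.00122103, -0.0013239 ]), 'effort': array([  0.06437513, -43.10307741,   5.652325  , -28.13426077,
        -0.09182813,  -0.07231178,   0.07488941]), 'ee_pos': array([ 0.49591711, -0.00894697,  0.01983655]), 'eef_rot': array([ 1.72799726e-02, -3.14125603e+00,  3.62947235e-04]), 'ft_force': array([ 0.15046658,  0.40607153, -0.15114766]), 'torque': array([ 0.01205503, -0.00739846, -0.0121628 ]), 'finger_gap': -0.0001890116215014649}
```

View pics/w1.png

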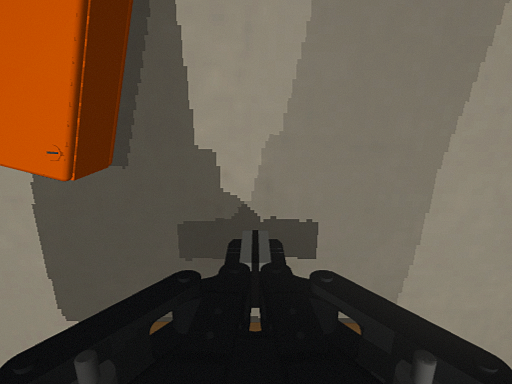

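View pics/s1.png

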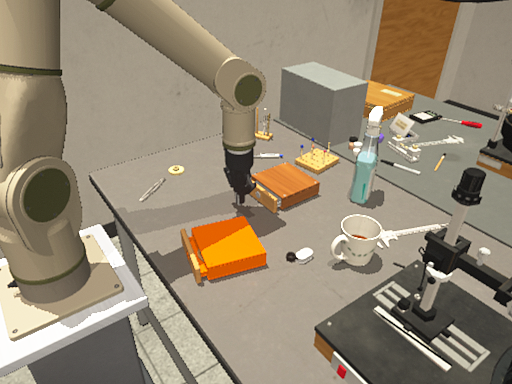

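play_rows(targets="0.4 0 0 0;0.3 0 0 0;0.2 0 0 0;0.1 0 0 0;0 0 0 0")

```text
time: 3.95
ee_pos: [0.5363, -0.0088, 0.0198]
eef_rot: [-0.017, 3.141, 0.0]
ft_force: [-0.2, 1.2, -0.1]
finger_gap: -0.0003
```

play_rows(targets="0.05 0 0 0;0.05 0 0 0")

```text
time: 4.15
ee_pos: [0.5396, -0.0088, 0.0194]
eef_rot: [0.017, -3.141, -0.0]
ft_force: [-0.4, -0.3, -0.1]
finger_gap: 0.0001
```

play_rows(targets="0.05 0 0 0;0.05 0 0 0")

```text
time: 4.35
ee_pos: [0.5439, -0.0088, 0.0194]
eef_rot: [0.017, -3.141, -0.0]
ft_force: [0.4, 0.1, -0.4]
finger_gap: -0.0002
```

play_rows(targets="0.04 0 0 0;0.04 0 0 0")

```text
time: 4.55
ee_pos: [0.5471, -0.0088, 0.0193]
eef_rot: [0.017, -3.141, -0.0]
ft_force: [0.9, 0.4, 0.4]
finger_gap: -0.0002
```

play_rows(targets="0.04 0 0 0;0.04 0 0 0")

```text
time: 4.75
ee_pos: [0.5493, -0.0089, 0.0191]
eef_rot: [0.017, -3.139, -0.0]
ft_force: [-6.7, -0.1, 5.4]
finger_gap: -0.0002
```

play_rows(targets="0.04 0 0 0;0.04 0 0 0")

```text
time: 4.95
ee_pos: [0.5522, -0.0089, 0.0191]
eef_rot: [0.017, -3.139, -0.001]
ft_force: [-6.1, -0.0, 6.1]
finger_gap: -0.0002
```

play_rows(targets="0.03 0 0 0;0.03 0 0 0")

```text
time: 5.15
ee_pos: [0.5546, -0.0089, 0.0191]
eef_rot: [0.017, -3.139, -0.001]
ft_force: [-7.7, 0.2, 5.5]
finger_gap: -0.0001
```

play_rows(targets="0.02 0 0 0;0 0 0 0")

```text
time: 5.35
ee_pos: [0.5555, -0.0088, 0.0191]
eef_rot: [0.017, -3.139, -0.001]
ft_force: [-7.1, 0.6, 6.0]
finger_gap: 0.0
```

play_rows(targets="0.015 0 0 0;0 0 0 0")

```text
time: 5.55
ee_pos: [0.5559, -0.0089, 0.0191]
eef_rot: [0.017, -3.139, -0.001]
ft_force: [-6.9, -0.0, 4.2]
finger_gap: -0.0002
```

play_rows(targets="0.015 0 0 0;0 0 0 0")

```text
time: 5.75
ee_pos: [0.5565, -0.0089, 0.0191]
eef_rot: [0.017, -3.139, -0.001]
ft_force: [-7.1, 1.2, 6.1]
finger_gap: 0.0002
```

play_rows(targets="0.015 0 0 0;0 0 0 0")

```text
time: 5.95
ee_pos: [0.5571, -0.0089, 0.0191]
eef_rot: [0.017, -3.139, -0.001]
ft_force: [-7.2, 1.0, 5.8]
finger_gap: -0.0
```

play_rows(targets="0.015 0 0 0;0 0 0 0")

```text
time: 6.15
ee_pos: [0.5577, -0.0089, 0.0191]
eef_rot: [0.017, -3.139, -0.001]
ft_force: [-7.0, 0.2, 5.7]
finger_gap: 0.0
```

play_rows(targets="0.015 0 0 0;0 0 0 0")

```text
time: 6.35
ee_pos: [0.5583, -0.0089, 0.0191]
eef_rot: [0.017, -3.138, -0.001]
ft_force: [-7.1, 1.1, 6.1]
finger_gap: -0.0
```

play_rows(targets="0.01 0 0 0;0 0 0 0")

```text
time: 6.55
ee_pos: [0.5586, -0.0089, 0.0191]
eef_rot: [0.017, -3.138, -0.001]
ft_force: [-7.0, 0.2, 6.3]
finger_gap: 0.0001
```

play_rows(targets="0.01 0 0 0;0 0 0 0")

```text
time: 6.75
ee_pos: [0.5588, -0.0089, 0.0191]
eef_rot: [0.017, -3.138, -0.001]
ft_force: [-8.8, 0.3, 5.9]
finger_gap: -0.0001
```

play_rows(targets="0.01 0 0 0;0 0 0 0")

```text
time: 6.95
ee_pos: [0.5588, -0.0088, 0.019]
eef_rot: [0.017, -3.137, -0.001]
ft_force: [-10.3, 0.7, 8.7]
finger_gap: -0.0002
```

play_rows(targets="0.01 0 0 0;0 0 0 0")

```text
time: 7.15
ee_pos: [0.5588, -0.0089, 0.019]
eef_rot: [0.017, -3.136, -0.001]
ft_force: [-12.7, 0.5, 9.8]
finger_gap: -0.0001
```

Hard stop felt at TCP x=0.5588, 12.7 N. Backing off.

play_rows(targets="-0.05 0 0 0;-0.1 0 0 0;-0.15 0 0 0;-0.2 0 0 0;-0.2 0 0 0;-0.25 0 0 0;-0.25 0 0 0;-0.25 0 0 0;-0.3 0 0 0;-0.3 0 0 0;-0.3 0 0 0;-0.3 0 0 0")

```text
time: 8.35
ee_pos: [0.4542, -0.0088, 0.0194]
eef_rot: [-0.017, 3.141, 0.0]
ft_force: [0.4, -0.3, 0.6]
finger_gap: 0.0001
```

```bash
python3 - <<'E'
from h import *
print(ctrl.observe()['ft_force'],ctrl.observe()['ee_pos'])
im,d=save('scene','s2'); save('side','d2')
cv2.imwrite('pics/s2z.png',cv2.resize(im[120:240,180:340,::-1],(800,600),interpolation=cv2.INTER_CUBIC))
for q in ['drawer_front','nest','gear_mid']:
  for n in ['scene','side']:
    print(q,n,[(round(r['score'],2),np.round(r['position'],4).tolist()) for r in ctrl.spot_point(n,q)][:4])
E
```

```text
[ 0.41276919 -0.32233899  0.58041215] [ 0.45419855 -0.00880889  0.01935099]
drawer_front scene [(0.93, [0.4825, -0.0077, 0.0323]), (0.56, [0.276, -0.126, 0.0255])]
drawer_front side [(0.83, [0.4846, -0.0111, 0.0269]), (0.76, [0.2722, -0.1191, 0.0253])]
nest scene [(0.86, [0.3267, -0.1345, 0.0183]), (0.71, [0.5462, -0.0081, 0.0217]), (0.69, [0.5915, -0.0088, -0.0017])]
nest side [(0.79, [0.5431, -0.0073, 0.0191]), (0.53, [0.323, -0.1355, 0.0212])]
gear_mid scene [(0.65, [0.4408, 0.2832, 0.0074])]
gear_mid side [(0.58, [0.4429, 0.2869, 0.0059]), (0.56, [0.5879, -0.0123, 0.0003])]
```

View pics/s2z.png

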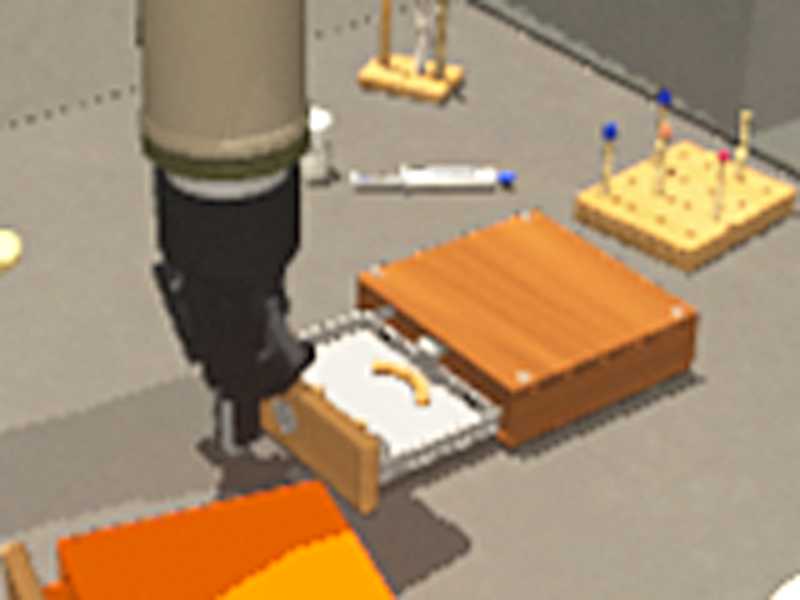

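play_rows(targets="0 0 1 0;0 0 1 0;0 0.8 0.8 0;0 0.9 0.4 0;0 0.9 0 0;-0.1 0.9 0 0;-0.1 0.9 0 0;-0.1 0.9 0 0;0 0.9 0 0;0 0.9 0 0;0 0.2 0 0;0 0 0 0", hand=0.2)

```text
time: 9.95
ee_pos: [0.443, 0.2844, 0.1469]
eef_rot: [0.021, -3.141, 0.001]
ft_force: [-0.6, 0.2, 0.7]
finger_gap: 0.0682
```

```bash
python3 - <<'E'
from h import *
o=ctrl.observe(); print(o['ee_pos'],o['eef_rot'],o['finger_gap'])
cal=ctrl.get_calibration('wrist')
im,d=save('wrist','w3')
print(np.round(cal['R'],3),cal['t'],cal['vfov'],cal['cx'],cal['cy'], 'campos',-np.array(cal['R']).T@np.array(cal['t']))
for r in ctrl.spot_point('wrist','gear_mid'): print(r)
v,u=np.mgrid[:384,:512]; f=192/np.tan(np.radians(cal['vfov'])/2)
W=(np.stack([(u-cal['cx'])/f*d,(v-cal['cy'])/f*d,d],-1)-np.array(cal['t']))@np.array(cal['R'])
g=(d>0)&(np.hypot(W[...,0]-.443,W[...,1]-.285)<.04)&(W[...,2]>.006)&(W[...,2]<.012)
if g.any():
  q=W[g]; print('gear',len(q),cv2.minEnclosingCircle(q[:,:2].astype(np.float32)),q.mean(0))
E
```

```text
[0.44296411 0.28437046 0.14693235] [ 2.10952695e-02 -3.14116671e+00  7.89743304e-04] 0.06819988973581696
[[-0.013  1.    -0.001]
 [ 0.96   0.013  0.28 ]
 [ 0.28   0.002 -0.96 ]] [-0.27772335 -0.44166806  0.17243119] 68.0339625088969 254.86960567812366 193.60825084044276 campos [0.37203151 0.28297342 0.28888068]
{'position': [0.4439, 0.2862, 0.0085], 'score': 0.83}
gear 1436 ((0.4434739351272583, 0.2832675874233246), 0.025160659104585648) [0.44251321 0.28303824 0.00825621]
```

View pics/w3.png

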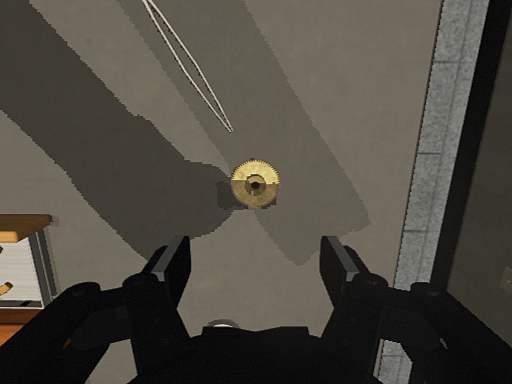

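```bash
python3 - <<'E'
from h import *
o=ctrl.observe(); print(o['ee_pos'])
cal=ctrl.get_calibration('wrist'); im,d=ctrl.grab_frame('wrist')
v,u=np.mgrid[:384,:512]; f=192/np.tan(np.radians(cal['vfov'])/2)
W=(np.stack([(u-cal['cx'])/f*d,(v-cal['cy'])/f*d,d],-1)-np.array(cal['t']))@np.array(cal['R'])
m=(d>0)&(W[...,2]>.1)&(abs(W[...,0]-o['ee_pos'][0])<.03)&(abs(W[...,1]-o['ee_pos'][1])<.06)
q=W[m]; print(len(q),np.percentile(q[:,2],[0,.5,1,2,5,20]))
s=q[q[:,2]<np.percentile(q[:,2],10)]; print(np.round(s[::max(1,len(s)//15)],4))
E
```

```text
[0.44354297 0.2819197  0.14709593]
36358 [0.15259593 0.15847727 0.16101786 0.16558789 0.17661928 0.20630808]
[[0.4332 0.2407 0.1586]
 [0.4333 0.2409 0.1662]
 [0.4322 0.3201 0.1709]
 [0.4418 0.3153 0.1566]
 [0.4361 0.3244 0.1701]
 [0.4367 0.3285 0.1718]
 [0.4369 0.325  0.1743]
 [0.4332 0.315  0.1834]
 [0.439  0.2468 0.1773]
 [0.4361 0.3253 0.1823]
 [0.4427 0.2469 0.1753]
 [0.4348 0.2452 0.191 ]
 [0.4449 0.3155 0.1771]
 [0.4517 0.2471 0.1727]
 [0.4501 0.2469 0.1804]
 [0.4531 0.2473 0.1859]]
```

play_rows(targets="0 0 -0.8 0;0 0 -0.8 0;0 0 -0.8 0;0 0 -0.5 0;0 0 -0.3 0;0 0 -0.1 0;0 0 0 0;0 0 0 0")

```text
time: 10.9
ee_pos: [0.4439, 0.2834, 0.0164]
eef_rot: [-0.017, 3.14, 0.002]
ft_force: [0.4, -0.2, 0.3]
finger_gap: 0.0683
```

```bash
cat >> h.py <<'E'
def cloud(n='wrist'):
    cal=ctrl.get_calibration(n); im,d=ctrl.grab_frame(n)
    v,u=np.mgrid[:384,:512]; f=192/np.tan(np.radians(cal['vfov'])/2)
    W=(np.stack([(u-cal['cx'])/f*d,(v-cal['cy'])/f*d,d],-1)-np.array(cal['t']))@np.array(cal['R'])
    return im,d,W
E
python3 - <<'E'
from h import *
print(ctrl.observe()['ee_pos'])
im,d,W=cloud(); cv2.imwrite('pics/w4.png',im[:,:,::-1]); e=ctrl.observe()['ee_pos'];print(e)
g=(d>0)&(np.hypot(W[...,0]-.443,W[...,1]-.285)<.03)&(W[...,2]>.006)&(W[...,2]<.0115)
q=W[g]; print('gear',len(q),cv2.minEnclosingCircle(q[:,:2].astype(np.float32)),q.mean(0))
E
```

```text
[0.44393048 0.28342033 0.01642111]
[0.44393914 0.28356026 0.01647848]
gear 4261 ((0.443908154964447, 0.28360381722450256), 0.025500401854515076) [0.44179004 0.28347351 0.00826916]
```

View pics/w4.png

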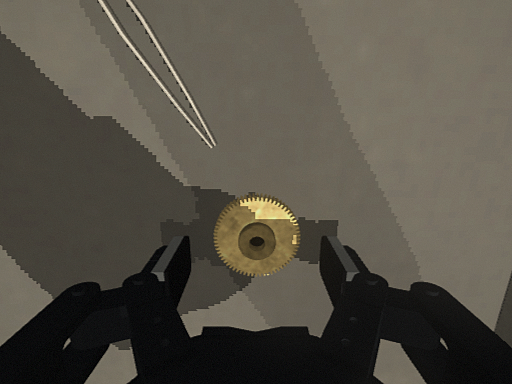

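The gear is centred between the fingers. Lowering onto it.

play_rows(targets="0 0 -0.2 0;0 0 -0.15 0;0 0 -0.08 0;0 0 -0.03 0;0 0 0 0")

```text
time: 11.45
ee_pos: [0.4431, 0.2831, -0.0033]
eef_rot: [0.017, -3.141, 0.0]
ft_force: [-0.2, -0.9, 0.2]
finger_gap: 0.0683
```

```bash
python3 - <<'E'
from h import *
im,d,W=cloud(); e=ctrl.observe()['ee_pos'];print(e,ctrl.observe()['ft_force'])
m=(d>0)&(W[...,0]>.43)&(abs(W[...,1]-e[1])<.045)&(abs(W[...,1]-e[1])>.033)&(W[...,2]>-.005)
q=W[m]; print(np.percentile(q[:,2],[1,5,20]))
cv2.imwrite('pics/w5.png',im[:,:,::-1])
E
```

```text
[ 0.4432258   0.28314815 -0.00312739] [-0.26824061 -0.1747782   0.16887028]
[-0.00173413 -0.00130027 -0.00054053]
```

View pics/w5.png

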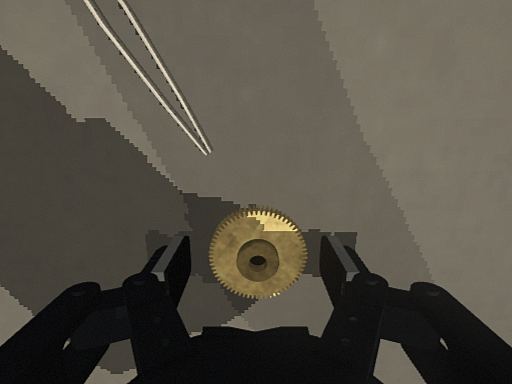

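play_rows(targets="0 0 0 0;0 0 0 0;0 0 0 0", hand=0.36)

```text
time: 11.8
ee_pos: [0.4433, 0.2832, -0.0029]
eef_rot: [-0.018, 3.141, 0.0]
ft_force: [-0.4, -0.6, -0.8]
finger_gap: 0.0546
```

play_rows(targets="0 0 0 0;0 0 0 0;0 0 0 0;0 0 0 0", hand=0.6)

```text
time: 12.2
ee_pos: [0.4435, 0.2834, -0.0023]
eef_rot: [-0.017, 3.141, 0.001]
ft_force: [-1.3, -1.4, 8.6]
finger_gap: 0.0474
```

play_rows(targets="0 0 0.1 0;0 0 0.2 0;0 0 0.3 0;0 0 0.4 0;0 0 0.5 0;0 0 0.5 0;0 0 0.5 0", hand=1)

```text
time: 12.9
ee_pos: [0.4433, 0.2832, 0.0987]
eef_rot: [-0.017, 3.141, 0.001]
ft_force: [0.1, 0.2, -1.3]
finger_gap: 0.0472
```

```bash
python3 - <<'E'
from h import *
im,d,W=cloud(); o=ctrl.observe();e=o['ee_pos'];print(e,o['ft_force'],o['finger_gap'])
cv2.imwrite('pics/w6.png',im[:,:,::-1])
m=(d>0)&(np.hypot(W[...,0]-e[0],W[...,1]-e[1])<.03)&(abs(W[...,1]-e[1])<.0245)&(W[...,2]<e[2]+.02)&(W[...,2]>e[2])
q=W[m]; print(len(q),cv2.minEnclosingCircle(q[:,:2].astype(np.float32)),np.percentile(q[:,2]-e[2],[5,25,50,75,95]), q[:,:].min(0)-e,q.max(0)-e)
E
```

```text
[0.44481042 0.28416852 0.10193467] [1.65154706 1.23114085 3.13909181] 0.04747314397601455
6930 ((0.4435296058654785, 0.28452369570732117), 0.026990042999386787) [0.00541741 0.00700452 0.00754003 0.0084015  0.01457352] [-2.64541441e-02 -2.44943519e-02  7.49620409e-05] [0.02430692 0.02447424 0.01996444]
```

View pics/w6.png

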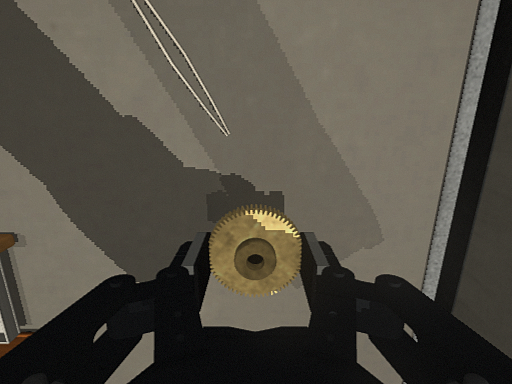

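play_rows(targets="0.3 -0.5 0.2 0;0.4 -0.8 0.3 0;0.4 -0.8 0.2 0;0.4 -0.8 0 0;0.4 -0.8 0 0;0.4 -0.8 0 0;0.4 -0.8 0 0;0.4 -0.8 0 0;0.4 -0.8 0 0;0.2 -0.4 0 0;0 0 0 0;0 0 0 0")

```text
time: 14.15
ee_pos: [0.591, -0.0086, 0.1252]
eef_rot: [0.017, -3.141, -0.001]
ft_force: [0.5, 0.2, -1.2]
finger_gap: 0.0476
```

```bash
python3 - <<'E'
from h import *
im,d,W=cloud(); o=ctrl.observe();e=o['ee_pos'];print(e,o['eef_rot'],o['ft_force'],o['finger_gap'])
cv2.imwrite('pics/w7.png',im[:,:,::-1]); np.savez('w7.npz',im=im,d=d,W=W)
for q in ['nest','drawer_front']: print([(r['score'],r['position']) for r in ctrl.spot_point('wrist',q)])
E
```

```text
[ 0.59095866 -0.00771151  0.12511669] [ 1.89183447e-02 -3.14138809e+00 -1.21327537e-03] [ 0.13290993  0.25825825 -0.9318636 ] 0.04706609109502822
[(0.61, [0.5384, -0.0118, 0.0162])]
[(0.85, [0.4824, -0.0079, 0.0269])]
```

View pics/w7.png

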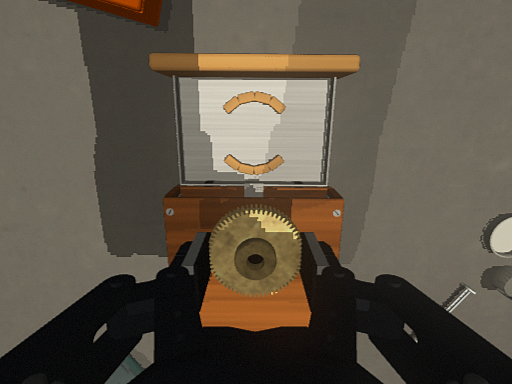

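```bash
python3 - <<'E'
from h import *
from scipy.optimize import least_squares
im,d,W=cloud(); c=ctrl.get_calibration('wrist'); e=ctrl.observe()['ee_pos']; print(e)
f=192/np.tan(np.radians(c['vfov'])/2); R=np.array(c['R']); C=-R.T@np.array(c['t'])
hsv=cv2.cvtColor(im,cv2.COLOR_RGB2HSV)
m=(hsv[...,1]>90).astype(np.uint8); m[:84]=0; m[178:]=0; m[:,:190]=0; m[:,320:]=0
n,l,st,_=cv2.connectedComponentsWithStats(m); print(st[1:])
def ray(u,v,z):
    r=np.stack([(u-c['cx'])/f,(v-c['cy'])/f,np.ones_like(u)],-1)@R
    return C+r*((z-C[2])/r[...,2])[...,None]
v,u=np.nonzero(m); P=ray(u.astype(float),v.astype(float),.0155)
print('blocks x',P[:,0].min(),P[:,0].max(),'y',P[:,1].min(),P[:,1].max())
# fit mid-circle: all block pixels
s=least_squares(lambda p:np.hypot(P[:,0]-p[0],P[:,1]-p[1])-p[2],[.538,-.008,.03],loss='soft_l1',f_scale=.001)
print('mid circle',s.x)
# inner edges by column near centre
for uu in range(236,276,6):
    col=np.nonzero(m[:,uu])[0]; top=col[col<135]; bot=col[col>135]
    if len(top) and len(bot):
        a=ray(np.array([uu*1.]),np.array([top.max()+.5]),.0155)[0]; b=ray(np.array([uu*1.]),np.array([bot.min()-.5]),.0155)[0]
        print(uu,top.max(),bot.min(),a[:2],b[:2],b[0]-a[0],(a[0]+b[0])/2)
E
```

```text
[ 0.59094323 -0.00742574  0.1250666 ]
[[222  92  62  22 648]
 [223 155  59  20 551]]
blocks x 0.5051782612304999 0.5751204683281242 y -0.036880349551807017 0.014845420002404361
mid circle [ 0.53994242 -0.01098205  0.03137822]
236 106 161 [ 0.51697324 -0.02500713] [ 0.56298264 -0.02529118] 0.04600940036779633 0.5399779443838335
242 103 164 [ 0.51449131 -0.01993385] [ 0.56561707 -0.01994704] 0.051125759014359784 0.5400541859563772
248 101 165 [ 0.51282354 -0.01488464] [ 0.56645408 -0.01458116] 0.053630541236273865 0.5396388139142966
254 101 166 [ 0.5127608  -0.00983588] [ 0.56729277 -0.00920461] 0.054531968857509217 0.5400267832969522
260 102 165 [ 0.51349962 -0.00477313] [ 0.56632023 -0.00384908] 0.05282060280932821 0.5399099244651151
266 104 163 [5.15044355e-01 3.17921415e-04] [0.56444776 0.00147462] 0.04940340907973051 0.5397460598557953
272 108 158 [0.51821448 0.00547565] [0.5598988  0.00669838] 0.041684323115349864 0.5390566366435451
```

```bash
python3 - <<'E'
from h import *
from scipy.optimize import least_squares
im,d,W=cloud(); c=ctrl.get_calibration('wrist'); e=ctrl.observe()['ee_pos']; print(e)
m=(d>0)&(np.hypot(W[...,0]-e[0],W[...,1]-e[1])<.028)&(abs(W[...,1]-e[1])<.024)&(W[...,2]<e[2]+.013)&(W[...,2]>e[2]+.003)
q=W[m]; zt=np.median(q[:,2]); print(len(q),zt-e[2])
mm=m.astype(np.uint8); v,u=np.nonzero(mm); print(u.min(),u.max(),v.min(),v.max())
# x extents along the y-centre columns
k=m&(abs(W[...,1]-e[1])<.02)
q=W[k]; th=q[:,1]-e[1]
# upper edge per column (min v)
pts=[]
for uu in range(220,292,2):
    col=np.nonzero(k[:,uu])[0]
    if len(col): pts.append((W[col.min(),uu],W[col.max(),uu]))
a=np.array([p[0] for p in pts]); b=np.array([p[1] for p in pts])
for A,nm in((a,'-x'),(b,'+x'),(np.vstack([a,b]),'all')):
    s=least_squares(lambda p:np.hypot(A[:,0]-p[0],A[:,1]-p[1])-.025,[e[0],e[1]],loss='soft_l1',f_scale=.0007); print(nm,s.x-e[:2])
cv2.imwrite('pics/m8.png',mm*255)
E
```

```text
[ 0.59099286 -0.00761802  0.12504584]
5518 0.010497597722550794
209 304 204 296
-x [ 0.00081383 -0.00073845]
+x [-0.00097718 -0.00053193]
all [ 0.00010422 -0.00051556]
```

View pics/m8.png

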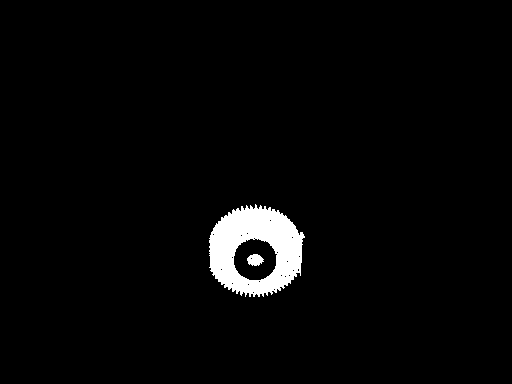

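play_rows(targets="-0.4 -0.03 0 0;-0.5 -0.03 0 0;-0.3 0 -0.3 0;-0.095 0 -0.6 0;0 0 -0.6 0;0 0 -0.4 0;0 0 -0.2 0;0 0 0 0;0 0 0 0")

```text
time: 15.3
ee_pos: [0.5398, -0.0111, 0.0417]
eef_rot: [-0.018, 3.141, 0.0]
ft_force: [-0.1, 0.4, -0.4]
finger_gap: 0.0472
```

```bash
python3 - <<'E'
from h import *
im,d,W=cloud(); o=ctrl.observe();e=o['ee_pos'];print(e,o['eef_rot'],o['ft_force'])
cv2.imwrite('pics/w9.png',im[:,:,::-1])
im,d=ctrl.grab_frame('scene'); cv2.imwrite('pics/s9.png',cv2.resize(im[130:230,200:330,::-1],(780,600),interpolation=cv2.INTER_CUBIC))
E
```

```text
[ 0.54008689 -0.01108025  0.04187975] [-1.77696833e-02  3.14018755e+00  4.37333303e-04] [0.14387991 0.74582419 0.40621224]
```

View pics/w9.png

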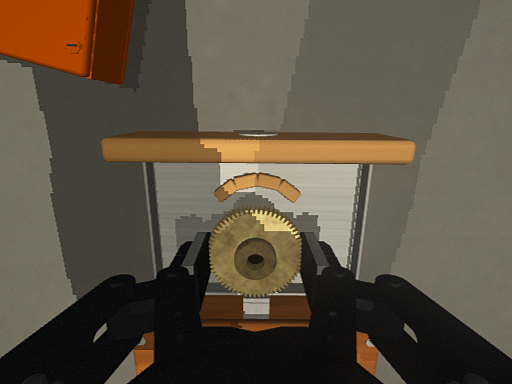

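View pics/s9.png

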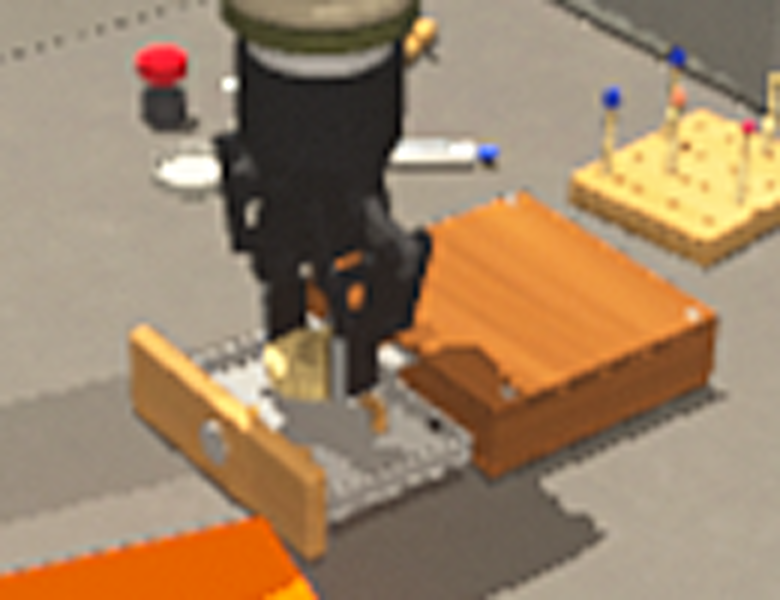

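```bash
python3 - <<'E'
from h import *
from scipy.optimize import least_squares
im,d,W=cloud(); c=ctrl.get_calibration('wrist'); o=ctrl.observe();e=o['ee_pos']; print(e)
f=192/np.tan(np.radians(c['vfov'])/2); R=np.array(c['R']); C=-R.T@np.array(c['t'])
m=(d>0)&(np.hypot(W[...,0]-e[0],W[...,1]-e[1])<.024)&(np.hypot(W[...,0]-e[0],W[...,1]-e[1])>.014)&(abs(W[...,1]-e[1])<.021)&(W[...,2]<e[2]+.03)&(W[...,2]>e[2]-.01)
q=W[m]-e; print('plane',np.linalg.lstsq(np.c_[q[:,:2],np.ones(len(q))],q[:,2],rcond=None)[0],len(q))
def ray(u,v,z):
    u=np.asarray(u,float);v=np.asarray(v,float)
    r=np.stack([(u-c['cx'])/f,(v-c['cy'])/f,np.ones_like(u)],-1)@R
    return C+r*((z-C[2])/r[...,2])[...,None]
hsv=cv2.cvtColor(im,cv2.COLOR_RGB2HSV)
b=hsv[...,1]>90; b[:166]=0; b[204:]=0; b[:,:205]=0; b[:,308:]=0
us=np.arange(225,292,3); ed=[]
for u in us:
    col=np.nonzero(b[:,u])[0]; col=col[col<210]
    # contiguous from top
    k=col[0]
    while b[k+1,u]: k+=1
    ed.append((u,col[0],k))
ed=np.array(ed); print(ed[::4].tolist())
for z in (.0095,.0155):
  A=ray(ed[:,0],ed[:,2]+.5,z)
  s=least_squares(lambda p:np.hypot(A[:,0]-p[0],A[:,1]-p[1])-.0268,[.54,-.01]); print(z,'inner',s.x, np.abs(s.fun).max())
A=ray(ed[:,0],ed[:,1]-.5,.0155)
s=least_squares(lambda p:np.hypot(A[:,0]-p[0],A[:,1]-p[1])-p[2],[.54,-.01,.033]); print('outer',s.x)
# front board top outer/inner edges at u~255
hs=[ (v,int(hsv[v,230,1])) for v in range(128,170,2)]; print(hs)
E
```

```text
[ 0.54004979 -0.01111393  0.04186697]
plane [ 0.02364202 -0.00754105  0.01040082] 3819
[[225, 182, 198], [237, 176, 189], [249, 173, 186], [261, 172, 186], [273, 175, 188], [285, 180, 196]]
0.0095 inner [ 0.54156218 -0.01052341] 0.000904438768975304
0.0155 inner [ 0.54008894 -0.0106172 ] 0.0006202826651528701
outer [ 0.53897768 -0.01088052  0.03428226]
[(128, 46), (130, 39), (132, 148), (134, 142), (136, 152), (138, 157), (140, 156), (142, 153), (144, 149), (146, 149), (148, 154), (150, 155), (152, 155), (154, 155), (156, 152), (158, 151), (160, 156), (162, 70), (164, 23), (166, 28), (168, 26)]
```

play_rows(targets="0 0.02 -0.2 0;0 0 -0.2 0;0 0 -0.15 0;0 0 -0.1 0;0 0 -0.05 0;0 0 0 0")

```text
time: 16.05
ee_pos: [0.5393, -0.0105, 0.0126]
eef_rot: [0.017, -3.141, 0.0]
ft_force: [0.0, -0.3, 0.3]
finger_gap: 0.047
```

play_rows(targets="0 0 -0.03 0;0 0 -0.03 0;0 0 0 0")

```text
time: 16.35
ee_pos: [0.5403, -0.0104, 0.0117]
eef_rot: [-0.017, 3.14, 0.001]
ft_force: [-1.6, 0.2, 9.6]
finger_gap: 0.0472
```

```bash
python3 - <<'E'
from h import *
for i in range(3):
    im,d,W=cloud(); o=ctrl.observe();e=o['ee_pos'];print(e,o['eef_rot'],o['ft_force'],o['torque'])
cv2.imwrite('pics/w10.png',cv2.resize(im[120:320,140:380,::-1],(720,600),interpolation=cv2.INTER_CUBIC))
m=(d>0)&(np.hypot(W[...,0]-e[0],W[...,1]-e[1])<.024)&(np.hypot(W[...,0]-e[0],W[...,1]-e[1])>.014)&(abs(W[...,1]-e[1])<.021)&(W[...,2]<e[2]+.03)&(W[...,2]>e[2]-.01)
q=W[m]-e; print('plane',np.linalg.lstsq(np.c_[q[:,:2],np.ones(len(q))],q[:,2],rcond=None)[0],len(q))
im,d=ctrl.grab_frame('scene'); cv2.imwrite('pics/s10.png',cv2.resize(im[150:220,220:310,::-1],(780,600),interpolation=cv2.INTER_CUBIC))
E
```

```text
[ 0.54023211 -0.01044285  0.01167014] [-1.71946318e-02  3.13995938e+00  8.63655133e-04] [-1.9372785  -0.63699061  9.72206851] [-0.11170969  0.59855598 -0.02753605]
[ 0.54022947 -0.01044448  0.01167801] [-1.72355365e-02  3.13994107e+00  8.26580260e-04] [-2.56585386 -0.08037749  9.78500138] [-0.06250068  0.63350343  0.00549351]
[ 0.54019002 -0.01046255  0.01165935] [-1.72264374e-02  3.13999919e+00  8.16030122e-04] [-2.49714669 -0.1385556  10.59863309] [-0.0672188   0.64589924 -0.01725483]
plane [ 0.03138087 -0.00880507  0.01030801] 3860
```

View pics/w10.png

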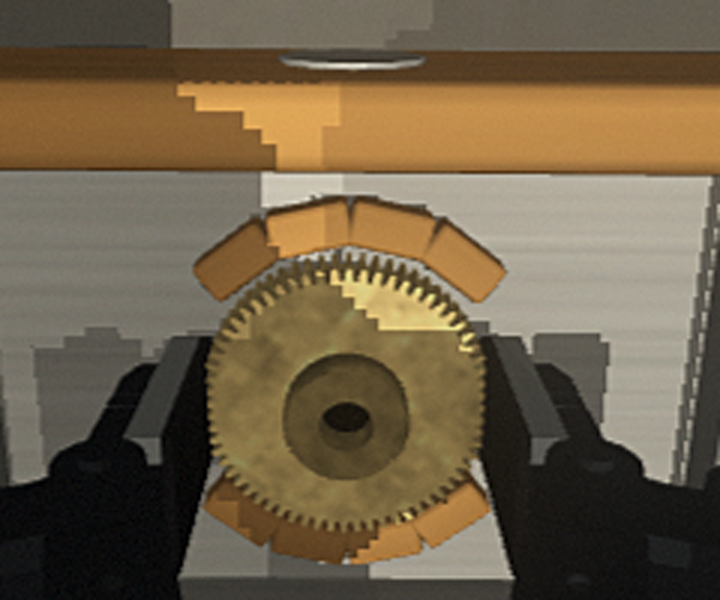

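View pics/s10.png

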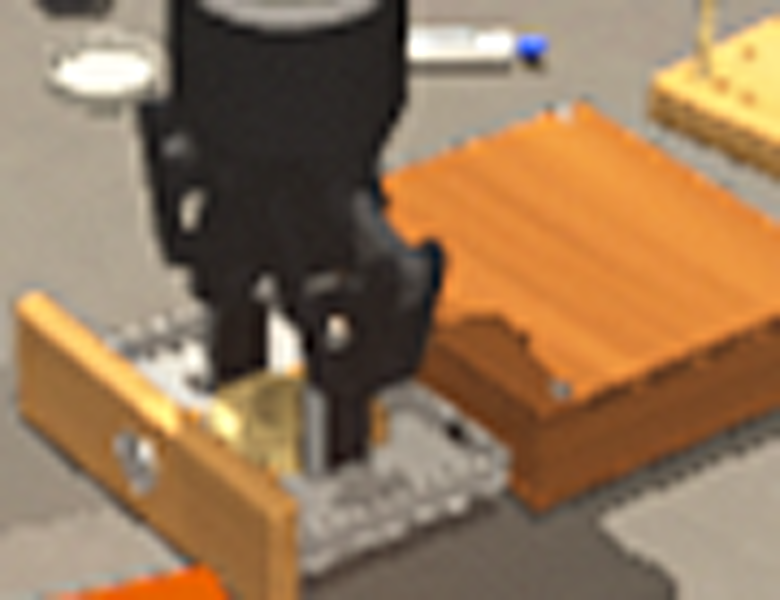

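The −x side shows a clear gap while the +x rim rests on the block, so the gear is about 2 mm too far in. I'll lift slightly, shift it back and lower again.

play_rows(targets="0 0 0.08 0;0 0 0.04 0;-0.05 0 0 0;0 0 0 0;0 0 -0.04 0;0 0 -0.04 0;0 0 -0.03 0;0 0 0 0")

```text
time: 17.35
ee_pos: [0.5379, -0.0103, 0.0117]
eef_rot: [-0.017, 3.141, 0.001]
ft_force: [-2.6, 0.0, 10.7]
finger_gap: 0.047
```

```bash
cat > look.py <<'E'
import sys
from h import *
im,d,W=cloud(); o=ctrl.observe();e=o['ee_pos'];print(e,o['eef_rot'],o['ft_force'],o['torque'])
cv2.imwrite(f'pics/{sys.argv[1]}.png',cv2.resize(im[120:320,140:380,::-1],(720,600),interpolation=cv2.INTER_CUBIC))
m=(d>0)&(np.hypot(W[...,0]-e[0],W[...,1]-e[1])<.024)&(np.hypot(W[...,0]-e[0],W[...,1]-e[1])>.014)&(abs(W[...,1]-e[1])<.021)&(W[...,2]<e[2]+.03)&(W[...,2]>e[2]-.01)
q=W[m]-e; print('plane',np.linalg.lstsq(np.c_[q[:,:2],np.ones(len(q))],q[:,2],rcond=None)[0],len(q))
E
python3 look.py w11
```

```text
[ 0.53788742 -0.01033885  0.01166493] [-1.74204107e-02  3.14085923e+00  8.38903742e-04] [-2.6121758   0.37404195 11.53530431] [ 0.02513798  0.66745829 -0.0246417 ]
plane [ 0.02475875 -0.00780053  0.01033045] 3844
```

View pics/w11.png

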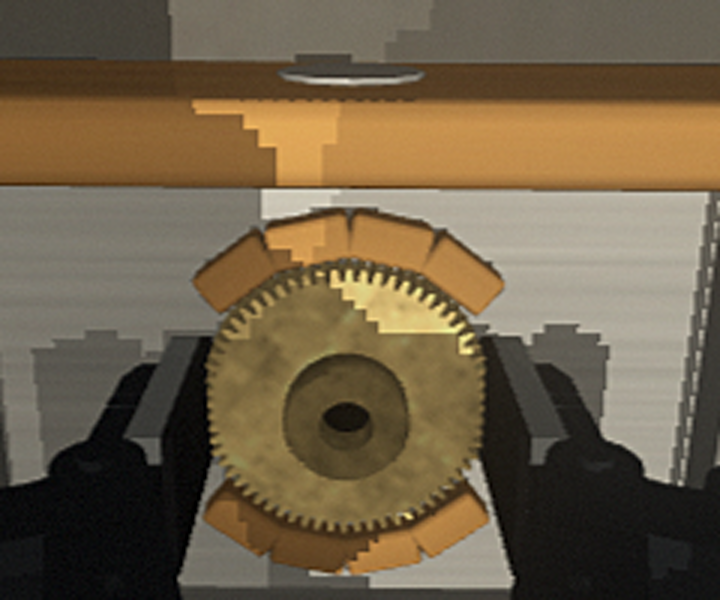

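```bash
python3 - <<'E'
from h import *
im,d,W=cloud(); c=ctrl.get_calibration('wrist'); o=ctrl.observe();e=o['ee_pos']; print(e)
np.savez('w12.npz',im=im,d=d,W=W)
f=192/np.tan(np.radians(c['vfov'])/2); R=np.array(c['R']); C=-R.T@np.array(c['t']); print('cam rel tcp',C-e)
def pj(X):
    p=X@R.T+np.array(c['t']); return np.stack([c['cx']+f*p[:,0]/p[:,2],c['cy']+f*p[:,1]/p[:,2]],-1)
S=4; big=cv2.resize(im[:,:,::-1],None,fx=S,fy=S,interpolation=cv2.INTER_CUBIC).copy()
t=np.linspace(0,2*np.pi,200)
def circ(x,y,r,z,col):
    p=pj(np.c_[x+r*np.cos(t),y+r*np.sin(t),np.full(200,z)]); cv2.polylines(big,[np.int32((p+.5)*S)],True,col,1)
circ(e[0],e[1],.025,e[2]+.0113,(255,0,255))   # gear top expected
for x,col in((.5375,(0,255,0)),(.5400,(255,255,0))):
    circ(x,-.0105,.0268,.0155,col)
out=big[150*S:300*S,160*S:350*S]; cv2.imwrite('pics/ov12.png',out)
print(out.shape)
# median depth/z of block tops and tray floor
for (u,v) in [(245,196),(265,196),(230,150+60),(200,190),(320,190),(240,305),(235,297)]:
    print((u,v),np.round(W[v,u],4),im[v,u])
E
```

```text
[ 0.53784938 -0.01034203  0.01164208]
cam rel tcp [-0.07106339 -0.00137657  0.14190527]
(600, 760, 3)
(245, 196) [ 0.5074 -0.0162  0.0194] [206 152  81]
(265, 196) [ 0.5071 -0.0064  0.0199] [181 131  72]
(230, 210) [ 0.5148 -0.0237  0.0193] [130  90  49]
(200, 190) [ 0.5061 -0.0393  0.0138] [123 119 107]
(320, 190) [0.5055 0.0218 0.0139] [178 170 154]
(240, 305) [ 0.5713 -0.019   0.0186] [97 67 36]
(235, 297) [ 0.5652 -0.0216  0.0198] [97 71 37]
```

View pics/ov12.png

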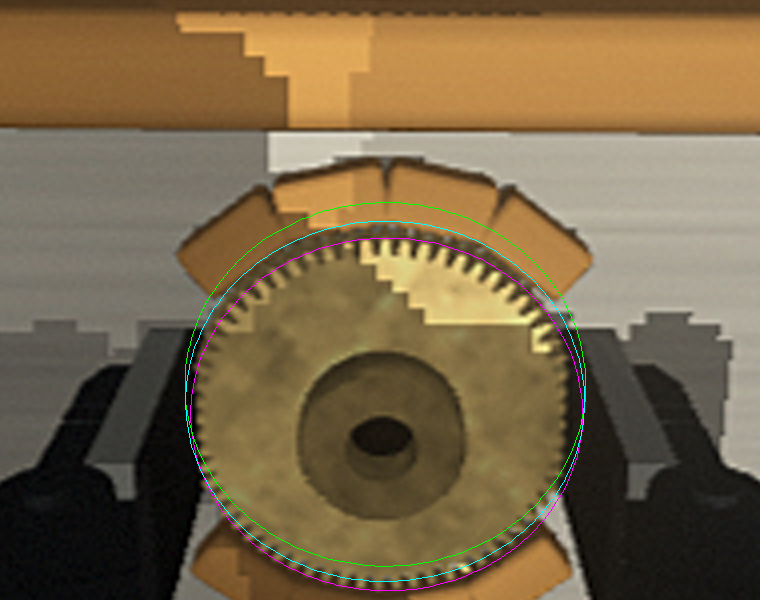

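Depth puts the tray floor at z≈0.014 and the block tops at 0.0195. So the gear bottom, at TCP+2.3 mm ≈ 0.014, is already on the floor, and the height I assumed was wrong. I'll re-check the fit in the nest with the right plane.

```bash
python3 - <<'E'
from h import *
from scipy.optimize import least_squares
im,d,W=cloud(); c=ctrl.get_calibration('wrist'); o=ctrl.observe();e=o['ee_pos']; print(e)
f=192/np.tan(np.radians(c['vfov'])/2); R=np.array(c['R']); C=-R.T@np.array(c['t'])
def pj(X):
    p=X@R.T+np.array(c['t']); return np.stack([c['cx']+f*p[:,0]/p[:,2],c['cy']+f*p[:,1]/p[:,2]],-1)
S=4; big=cv2.resize(im[:,:,::-1],None,fx=S,fy=S,interpolation=cv2.INTER_CUBIC).copy()
t=np.linspace(0,2*np.pi,200)
def circ(x,y,r,z,col):
    p=pj(np.c_[x+r*np.cos(t),y+r*np.sin(t),np.full(200,z)]); cv2.polylines(big,[np.int32((p+.5)*S)],True,col,1)
circ(e[0],e[1],.025,e[2]+.0103,(255,0,255))
for x,col in((.5375,(0,255,0)),(.5395,(255,255,0))):
    circ(x,-.0105,.0268,.0195,col)
cv2.imwrite('pics/ov13.png',big[150*S:300*S,160*S:350*S])
# re-fit from first hover (w7): inner edges rays at .0195
E
python3 - <<'E'
import numpy as np
# w7 inner edges at z=.0155 : .5128,.5673 ; camera x=.591-.071=.520, z=.125+.142=.267
cx,cz=.520,.267
for z in(.0195,):
    k=(cz-z)/(cz-.0155); a=cx+(.5127-cx)*k; b=cx+(.5670-cx)*k; print(a,b,b-a,(a+b)/2)
E
```

```text
[ 0.53783496 -0.01035663  0.01165379]
0.5128161033797217 0.5662524850894631 0.05343638170974141 0.5395342942345924
```

View pics/ov13.png

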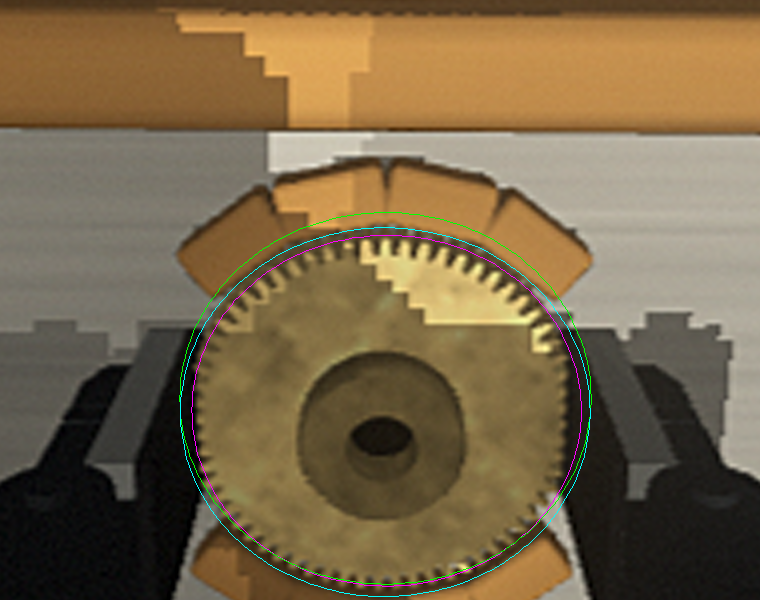

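play_rows(targets="0 0 0.05 0;0.03 0 0 0;0 0 0 0;0 0 -0.02 0;0 0 -0.01 0;0 0 0 0")

```text
time: 18.1
ee_pos: [0.5384, -0.0105, 0.0117]
eef_rot: [0.017, -3.141, -0.0]
ft_force: [-1.3, -0.6, 4.0]
finger_gap: 0.0469
```

```bash
python3 look.py w14
```

```text
[ 0.53843732 -0.01047329  0.01174295] [ 1.73782108e-02 -3.14116775e+00 -1.35548625e-04] [-1.06338767 -0.06900987  2.11821234] [-0.04487759  0.40815378  0.04319896]
plane [ 0.03219853 -0.01043449  0.01027768] 3868
```

View pics/w14.png

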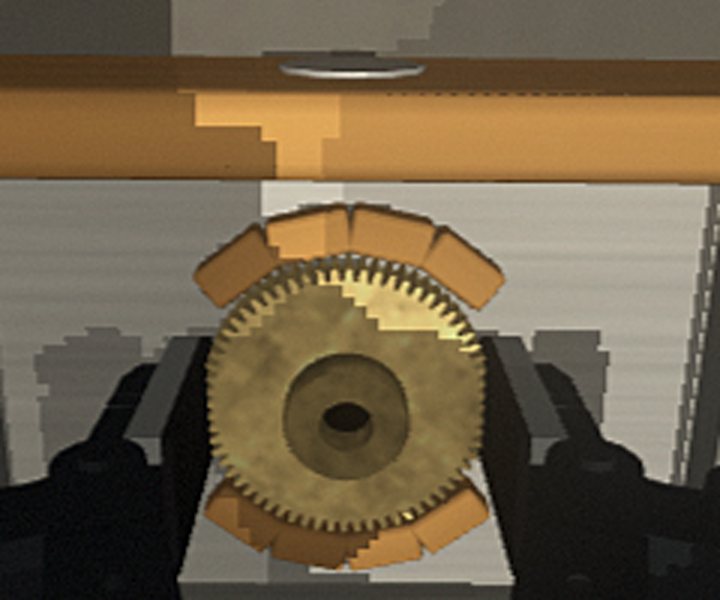

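play_rows(targets="0 0 0 0;0 0 0 0;0 0 0 0", hand=0.38)

```text
time: 18.45
ee_pos: [0.5386, -0.0104, 0.0117]
eef_rot: [0.017, -3.142, -0.0]
ft_force: [-0.3, 0.2, 0.0]
finger_gap: 0.0532
```

play_rows(targets="0 0 0 0;0 0 0 0;0 0 0 0", hand=0.28)

```text
time: 18.75
ee_pos: [0.5386, -0.0104, 0.0117]
eef_rot: [0.018, -3.142, -0.0]
ft_force: [-0.0, 0.1, -0.3]
finger_gap: 0.0615
```

play_rows(targets="0 0 0.1 0;0 0 0.3 0;0 0 0.5 0;0 0 0.7 0;0.4 0 0.8 0;0.6 0 0.3 0;0.3 0 0 0;0 0 0 0")

```text
time: 19.55
ee_pos: [0.592, -0.0104, 0.1211]
eef_rot: [-0.018, 3.139, -0.0]
ft_force: [-0.4, 0.3, -0.4]
finger_gap: 0.0614
```

```bash
python3 - <<'E'
from h import *
im,d,W=cloud(); o=ctrl.observe();e=o['ee_pos'];print(e,o['ft_force'],o['finger_gap'])
cv2.imwrite('pics/w15.png',im[:,:,::-1])
m=(d>0)&(np.hypot(W[...,0]-.5385,W[...,1]+.0105)<.0235)&(np.hypot(W[...,0]-.5385,W[...,1]+.0105)>.013)
q=W[m]; print('plane',np.linalg.lstsq(np.c_[q[:,0]-.5385,q[:,1]+.0105,np.ones(len(q))],q[:,2],rcond=None)[0],len(q),np.percentile(q[:,2],[2,50,98]))
print([(r['score'],r['position']) for r in ctrl.spot_point('wrist','gear_mid')],[(r['score'],r['position']) for r in ctrl.spot_point('wrist','nest')])
E
```

```text
[ 0.59079306 -0.01057116  0.12033072] [-0.31075856  0.4713867   0.07175579] 0.06161981203304809
plane [ 0.00725309 -0.00700141  0.02221204] 1746 [0.02061608 0.02230345 0.02372711]
[(0.79, [0.5406, -0.0142, 0.0236])] []
```

View pics/w15.png

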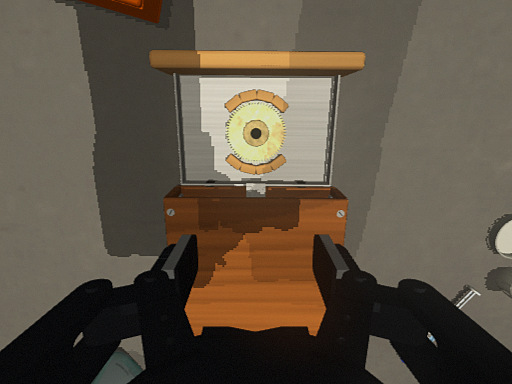

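The gear sits flat between both arcs (pixel 256,133; top z≈0.022–0.023). Next I'll move to the front of the drawer.

play_rows(targets="-0.5 0.03 0 0;-0.8 0 0 0;-0.8 0 0 0;-0.8 0 0 0;-0.5 0 0 0;-0.25 0 -0.2 0;0 0 -0.6 0;0 0 -0.6 0;0 0 -0.6 0;0 0 -0.4 0;0 0 -0.1 0;0 0 0 0", hand=1)

```text
time: 20.9
ee_pos: [0.4438, -0.0093, 0.0196]
eef_rot: [0.017, -3.14, 0.0]
ft_force: [-0.4, 0.5, -0.1]
finger_gap: -0.0001
```

play_rows(targets="0.2 0 0 0;0.15 0 0 0;0.08 0 0 0;0.05 0 0 0;0.05 0 0 0;0.05 0 0 0;0.05 0 0 0;0.06 0 0 0;0.06 0 0 0;0.06 0 0 0;0.06 0 0 0;0.06 0 0 0")

```text
time: 22.1
ee_pos: [0.4816, -0.0092, 0.0196]
eef_rot: [0.018, -3.141, -0.0]
ft_force: [-4.2, 0.2, 1.4]
finger_gap: 0.0003
```

play_rows(targets="0.07 0 0 0;0.07 0 0 0;0.07 0 0 0;0.07 0 0 0;0.07 0 0 0;0.07 0 0 0;0.07 0 0 0;0.07 0 0 0;0.07 0 0 0;0.07 0 0 0;0.07 0 0 0;0.07 0 0 0")

```text
time: 23.3
ee_pos: [0.5152, -0.0091, 0.0196]
eef_rot: [0.018, -3.141, -0.0]
ft_force: [-6.5, 0.3, 3.8]
finger_gap: -0.0001
```

play_rows(targets="0.07 0 0 0;0.07 0 0 0;0.07 0 0 0;0.07 0 0 0;0.07 0 0 0;0.07 0 0 0;0.07 0 0 0;0.07 0 0 0;0.06 0 0 0;0.06 0 0 0;0.05 0 0 0;0 0 0 0")

```text
time: 24.5
ee_pos: [0.5446, -0.0091, 0.0196]
eef_rot: [0.018, -3.141, -0.0]
ft_force: [-5.3, 1.3, 3.8]
finger_gap: -0.0002
```

play_rows(targets="0.05 0 0 0;0.05 0 0 0;0.04 0 0 0;0.03 0 0 0;0 0 0 0")

```text
time: 25.0
ee_pos: [0.5512, -0.0091, 0.0196]
eef_rot: [0.018, -3.141, -0.0]
ft_force: [-6.1, 0.2, 3.8]
finger_gap: 0.0
```

play_rows(targets="0.04 0 0 0;0.04 0 0 0;0.04 0 0 0;0.02 0 0 0;0 0 0 0")

```text
time: 25.5
ee_pos: [0.5567, -0.0091, 0.0196]
eef_rot: [0.018, -3.14, -0.0]
ft_force: [-7.4, 0.7, 4.1]
finger_gap: -0.0001
```

play_rows(targets="0.02 0 0 0;0 0 0 0")

```text
time: 25.7
ee_pos: [0.5574, -0.0091, 0.0196]
eef_rot: [0.018, -3.14, -0.0]
ft_force: [-6.4, -0.1, 5.1]
finger_gap: -0.0001
```

play_rows(targets="0.015 0 0 0;0 0 0 0")

```text
time: 25.9
ee_pos: [0.558, -0.0091, 0.0196]
eef_rot: [0.018, -3.14, -0.0]
ft_force: [-6.6, 0.8, 3.9]
finger_gap: 0.0
```

play_rows(targets="0.01 0 0 0;0 0 0 0")

```text
time: 26.1
ee_pos: [0.5583, -0.009, 0.0196]
eef_rot: [0.018, -3.14, -0.001]
ft_force: [-7.2, 0.5, 4.4]
finger_gap: -0.0001
```

play_rows(targets="0.01 0 0 0;0 0 0 0")

```text
time: 26.3
ee_pos: [0.5587, -0.009, 0.0196]
eef_rot: [0.018, -3.14, -0.0]
ft_force: [-7.6, 1.6, 5.3]
finger_gap: -0.0003
```

play_rows(targets="0.01 0 0 0;0 0 0 0")

```text
time: 26.5
ee_pos: [0.5589, -0.0091, 0.0196]
eef_rot: [0.018, -3.14, -0.001]
ft_force: [-9.1, 0.6, 6.1]
finger_gap: 0.0003
```

play_rows(targets="0.01 0 0 0;0 0 0 0")

```text
time: 26.7
ee_pos: [0.5589, -0.0091, 0.0196]
eef_rot: [0.018, -3.139, -0.001]
ft_force: [-11.1, 0.2, 8.4]
finger_gap: 0.0001
```

Stop felt again at 11 N, so the latch has tripped. Backing off slowly to check that it catches.

play_rows(targets="-0.05 0 0 0;-0.05 0 0 0;-0.06 0 0 0;-0.06 0 0 0;-0.08 0 0 0;-0.08 0 0 0;-0.08 0 0 0")

```text
time: 27.4
ee_pos: [0.5421, -0.0093, 0.02]
eef_rot: [-0.018, 3.14, -0.0]
ft_force: [0.2, 0.5, 0.1]
finger_gap: -0.0
```

play_rows(targets="-0.1 0 0 0;-0.2 0 0 0;-0.4 0 0 0;-0.5 0 0 0;-0.5 0 0.2 0;-0.2 0 0.7 0;0 0 0.9 0;0 0 0.9 0;0 0 0.9 0;0 0 0 0;0 0 0 0;0 0 0 0")

```text
time: 28.6
ee_pos: [0.4648, -0.0092, 0.1627]
eef_rot: [0.018, -3.14, 0.0]
ft_force: [-0.5, 0.5, -0.3]
finger_gap: 0.0001
```

```bash
python3 - <<'E'
from h import *
im,d,W=cloud('scene'); o=ctrl.observe();print(o['ee_pos'],o['ft_force'])
cv2.imwrite('pics/s16.png',im[:,:,::-1])
ff=(d>0)&(W[...,2]>.008)&(W[...,2]<.044)&(W[...,0]>.45)&(W[...,0]<.58)&(abs(W[...,1]+.01)<.065)
q=W[ff]; print('face',len(q),np.median(q[:,0]))
for n in['scene','side']:
  if n=='side': save(n,'d16')
  print([(round(r['score'],2),r['position']) for r in ctrl.spot_point(n,'drawer_front')])
E
```

```text
[ 0.46474972 -0.00927087  0.16257514] [-0.09249913 -0.33330776 -0.30806028]
face 287 0.5574976036364196
[(0.83, [0.2743, -0.122, 0.0251]), (0.78, [0.5599, -0.0086, 0.0307])]
[(0.71, [0.5633, -0.0103, 0.0257])]
```

View pics/s16.png

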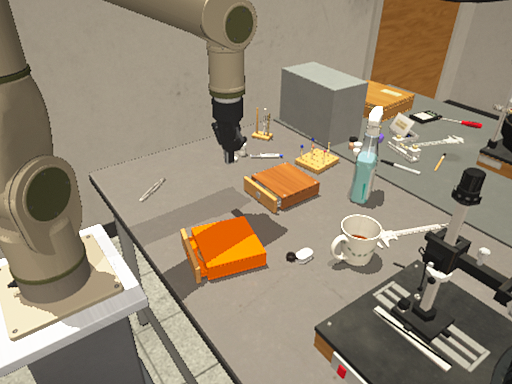

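The drawer is shut again (face at 0.5575, against 0.5580 at the start). It stays put with nothing touching it, and the other things are where they were.

```bash
python3 -c "
from h import *
print(ctrl.close_job())"
```

```text
the job is handed in; nothing more can be done
None
```

The brass gear is in the wooden case's drawer, and the drawer is latched shut. The job was handed in at about 29 s of the 67 s allowed.

- **Opening:** I pressed the drawer front in small steps until the latch reached its stop, at 12.7 N. The drawer then sprang out about 80 mm.
- **Placing the gear:** I gripped it across the rim, set it on the tray floor and let go there. The first contact came about 4.5 mm higher than I expected, and I took it for a misfit. I lifted the gear slightly and set it down again twice. The depth picture then showed the tray floor at 14 mm above the table, so it had been on the floor already. The highest contact force I saw was about 11.5 N. After release the gear lay flat between both arcs, within about 1 mm of the nest's centre.
- **Closing:** I pushed the drawer in slowly to the stop, at 11 N, and it stayed shut when I backed off.

**Last checks:** the drawer face measures x = 0.5575, against 0.558 when latched at the start. The arm was clear with no force on the wrist, and the last scene picture showed nothing else on the table out of place. The position finder gave the front at 0.560 and 0.563 in the two cameras; the second is about 5 mm off the depth measurement, slightly beyond its usual error. The gear could not be seen once the drawer was shut.

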